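Post the scrapped player through the sprung flap of the scrap box

TASK

The small music player in the wire rack, the shortest and narrowest of the three devices standing there, is beyond repair and has to go into the locked scrap box. Take it out of the rack and post it end first through the sprung flap in the sloping front of the grey box, letting the player itself push the flap open, and push it right in so that it falls inside and the flap springs fully shut behind it. Leave the two phones standing in the rack as they are.

Things in the scene. Friction and masses are not known exactly. Their poses are not given: they have to be found in the camera images.
- player: small music player, black glass, pale rim: slab 123 long x 59 wide x 8 mm thick, 0.1 kg, smallest of the three devices; stands on end in any of the rack's three places. Origin: centre of its back face; x along its length (up in the rack), y across its width, z out of the glass front (its middle lies 4 mm along +z). Its upper end is 141 mm above the bench.
- rack: intake rack, fixed: plywood base 200 (x) x 96 (y) x 18 mm, three places at x = -72, 0, +72 mm, each between two upright wire hoops 52 mm wide in y, 76 mm above the bench, 11.6 mm clear between them. Origin: centre of its underside, z up. Devices stand on the base, thickness along the rack's x, faces about 64 mm from their neighbours'.
- phone_a: phone, white front, pale gold rim, 138 x 67 x 8 mm, standing in the rack: bystander. Origin: centre of its back face, x along its length (up), z out of its front.
- phone_b: black phone, 144 x 71 x 9 mm, standing in the rack: bystander. Origin: centre of its back face, x along its length (up), z out of its front.
- scrap_box: grey sheet-steel drop box, fixed, hollow, 220 deep (x) x 152 wide (y) x 210 mm high, walls 4 mm, inner floor 10 mm above the bench. Origin: centre of its underside; front is -x: upright door part 146 mm high, above it a face 120 mm long sloping back and up at 32 degrees to the level, then a level top. The posting mouth is in the sloping face. A bar handle stands out 20 mm each side.
- slot (a point): centre of the posting mouth, in the plane of the sloping face, 178 mm above the bench. z points straight out of the face (frontward and up, 32 degrees from vertical), x up the slope, y along the mouth (the box's y). Mouth 92 (y) x 30 mm (x), with a bezel 9 mm broad, 2 mm proud. Things must go in along -z, square to the face, because of the chute behind it.
- chute_end (a point): middle of the inner end of the steel chute floor, 55 mm behind the face. The flat floor starts at the mouth's lower edge (slot x = -15 mm) and runs straight in along the slot's -z; cheeks close it 46 mm to either side. Beyond it the box is open, about 140 mm more along -z to its floor. Axes as slot.
- flap (a joint): sprung flap closing the mouth, aluminium, 29 x 89 mm, 12 mm behind the face, hinged along the mouth's upper edge, swinging inward. 0 rad = shut, 1.45 = wide open. The spring shuts it with 0.024 N m, rising by 0.06 N m per rad; pushing through takes 1 to 8 N. A player lying on the chute floor holds it open about 0.7 rad.
- flap_edge (a point): middle of the flap's free lower edge. It rests on a player lying in the chute, about 31 mm inside the face, and holds it: let go half-way, the player stays stuck. Pushed on until its rear end is 20 to 30 mm inside the face, it slips off the edge and falls in; the flap shuts once the mouth is clear. Closed fingertips up to 25 mm thick across the slope can follow it in and may touch the flap.

How it is judged:
On the way, in this order (a step that is already met when the one before it is completed fails the run):
1. the player is lifted clear of the rack's wire (z of player in the frame of rack above 0.145 m), for 0.1 s.
2. the player itself pushes the flap open as it goes in (value of joint flap above 0.3 rad and contact force between player and flap above 0.2 N and z of player in the frame of slot below 0.04 m), for 0.1 s.
At the end, for the whole second after the job is handed in: The player rests inside the scrap box (its middle more than 85 mm behind the sloping face and within the walls), the flap is shut to within 0.05 rad, and both phones stand in the rack, upright to within 0.2 rad and less than 20 mm from where they stood (z of player in the frame of slot below -0.085 m and x of player in the frame of scrap_box between -0.11 and 0.11 m and y of player in the frame of scrap_box between -0.075 and 0.075 m and value of joint flap below 0.05 rad and linear speed of player below 0.03 m/s and distance of each of phone_a, phone_b from where it was at the start of the episode below 0.02 m and angle between each of phone_a, phone_b's own x axis and vertical below 0.2 rad); the robot touches nothing.
It fails at once if a phone in the rack is pushed more than 25 mm or tipped over (distance of any of phone_a, phone_b from where it was at the start of the episode above 0.025 m or angle between any of phone_a, phone_b's own x axis and vertical above 0.3 rad).
It also fails if it takes over 48 s, if anything falls off the work surface, if the arm or the gripper's body presses on something with over 40 N, if the wrist force passes 120 N, or if a joint passes its speed limit or range.

ROBOT

A 7-joint arm with a two-finger parallel gripper is mounted at the origin on a cart in front of the work surface, level with it; the furniture and walls round the work are solid. World frame = base frame: x ahead of the robot, y to its left, z up, the work surface at z = 0. Lengths are in m, angles in rad, forces in N, time in s.
With the tool pointing down it reaches from about 0.4 to 0.85 m from the base axis. Payload 4.5 kg.
Tool frame: the origin (TCP) lies between the finger pads; the fingertips stand 11 mm ahead of it and the grasp point (between the pads) lies 8 mm behind it (r.nose_length is the distance from the TCP to the fingertips, in m); z points along the fingers, y is the line along which they close (so a half turn about z gives the same grasp; the last joint's range is limited). The gripper opens to 88 mm and grips with 3 to 60 N. Pads are 18 mm wide; open, the fingers measure 123 mm over their backs; the gripper's body (75 mm by 187 mm) begins 45 mm behind the grasp point.
Start: joints at [1.335, 0.689, -0.195, 1.565, 0.157, 0.902, -0.215], TCP at [0.167, -0.602, 0.226] pointing down, gripper open.
Joint ranges: [-3.01, 3.01], [-0.46, 2.08], [-1.47, 1.51], [0.13, 2.56], [-1, 4.14], [0.04, 2.09], [-2.66, 2.66]. Speed limits (rad/s): [2.57, 2.57, 3.14, 3.14, 3.14, 3.14, 3.14].

INTERFACE

Orientations are given as a unit quaternion [x, y, z, w].
In Python, from plant import get_state, snapshot, camera_model, r gives the robot as it stands.
- The arm moves only by the shell command python3 -m inch 'ROWS' [FORCE]. ROWS is text: rows parted by semicolons, each of 7 numbers parted by spaces: the opening, from -1 (shut) to 1 (fully open), then the shift along the tool's x, y, z in m, then the turn, a rotation vector about the tool's x, y, z in rad. A call has 1 to 20 rows; each row shifts and turns the commanded pose from where the row before left it, along the tool's axes as they then stand; what a row does not reach is not made up. A row lasts 1/12 s, in which the tool goes at most 41.7 mm and 7.16 degrees, less where a joint would pass 70% of its speed; a pose out of reach is approached as far as the arm can. A call is refused whole if a number of a shift passes 0.0417 or a number of a turn 0.125, either way. A call with a gripper value outside its range is refused whole. The fingers move at their own pace and stop on an object; FORCE is the grip in N (left out, the last holds). Time passes only in rows, so rows that do not move let the fingers close. It gives the time, the measured TCP pose, the force, the opening and the grip force at its end, in the units of the state.
- get_state(): the state, without advancing time (a new reading comes with each control period).
- snapshot(name): name is "scene" or "top"; returns (picture, depth): 480x640x3 uint8, red, green, blue; 480x640 float32, m along the optical axis (not along the pixel's ray), 0 where there is no reading.
- camera_model(name): a dict with "intrinsics" (3x3 intrinsics, pixels), "view" (4x4, takes a point from world to camera coordinates). Camera axes: x right, y down, z forward; pixel columns grow to the right and rows downward; lengths in m; the calibration is good to about 2 mm. A picture is of the moment at which its call begins. camera_model takes no time and is no camera call.
- r.finish_job(): hands the job in; it is judged then, once.
The state is a dict: "clock": time; "q": joint angles; "qd": joint speeds; "joint_torque": joint torques, N m; "tool_pos": TCP position; "eef_rot": TCP orientation; "contact_force": force on the tool from outside, world axes, zero at the start; "moment": the same for the moment, N m; "opening": opening from 0.0 (shut) to 1.0 (fully open); "finger_force": force on a finger pad.
Only numpy, scipy, OpenCV 4.12 (cv2) and the standard library are available. Lean on these libraries where they do the work, as an engineer would, in place of code of your own. Each camera call takes 0.05 s, during which the arm holds its last target. There are 200 camera calls.

## Working session

There is one attempt and no reset: what is moved stays moved. The work goes in short steps, Python scripts to look and compute and a shell command to move; the robot and the scene stay as the last step left them, time stands still between calls to the robot, and variables do not carry over. Pictures are saved under pics/ and viewed, at most 10 in all, crops included, and the job is handed in when it is done.

```bash
mkdir -p pics; ls; python3 - <<'E'
from plant import *
import cv2,numpy as np
s=get_state();print(s)
for n in("scene","top"):
    p,d=snapshot(n);cv2.imwrite(f"pics/{n}0.png",p[:,:,::-1]);np.save(f"pics/{n}0.npy",d)
    print(camera_model(n))
E
```

```text
pics
{'clock': 0.0, 'q': array([ 1.33478958,  0.68998892, -0.1944696 ,  1.56633559,  0.15729167,
        0.90251538, -0.21504301]), 'qd': array([ 0.00055656,  0.00162461, -0.00074009, -0.00044985,  0.00044401,
        0.00159414,  0.00136833]), 'joint_torque': array([ 8.35321534e-04, -5.27569664e+01, -1.26691081e+00, -1.53428721e+01,
       -5.26746805e-02,  6.37643418e-03,  2.23816160e-04]), 'tool_pos': array([ 0.16634266, -0.60177423,  0.22560811]), 'eef_rot': array([ 9.90907115e-01,  1.34544510e-01, -2.02937105e-04, -9.07295801e-04]), 'contact_force': array([ 0.50198549,  0.07210665, -0.24991547]), 'moment': array([ 0.02082776, -0.0005732 ,  0.01509283]), 'finger_force': 0.0, 'opening': 0.9987622691792777}
{'intrinsics': array([[618.16247484,   0.        , 323.77121984],
       [  0.        , 618.16247484, 240.48713147],
       [  0.        ,   0.        ,   1.        ]]), 'view': array([[-0.736764  , -0.67582762, -0.02087669,  0.39349098],
       [-0.30524765,  0.36000364, -0.88160153,  0.2737707 ],
       [ 0.60332635, -0.64315971, -0.47153251,  1.01042392],
       [ 0.        ,  0.        ,  0.        ,  1.        ]])}
{'intrinsics': array([[470.22504779,   0.        , 313.65009838],
       [  0.        , 470.22504779, 236.27773449],
       [  0.        ,   0.        ,   1.        ]]), 'view': array([[-0.00102335, -0.99981869,  0.0190142 , -0.01634988],
       [-0.98669839, -0.00208137, -0.16254832,  0.5661279 ],
       [ 0.16255842, -0.01892763, -0.98651736,  0.95520717],
       [ 0.        ,  0.        ,  0.        ,  1.        ]])}
```

View pics/scene0.png

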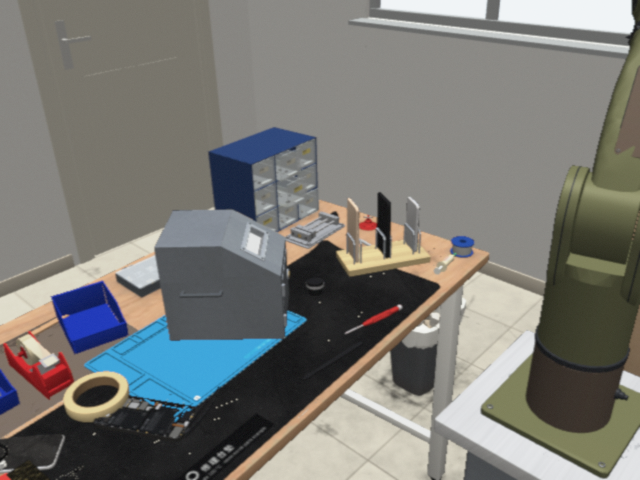

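View pics/top0.png

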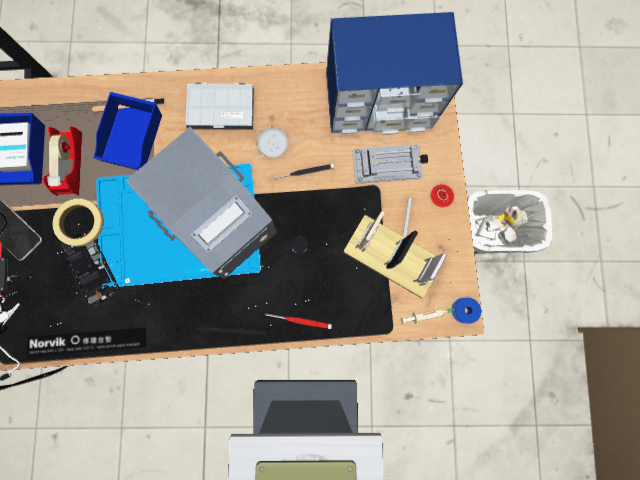

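```bash
cat > h.py <<'E'
from plant import *
import cv2,numpy as np
def cloud(n,d):
    c=camera_model(n);K=c["intrinsics"];V=np.array(c["view"])
    v,u=np.mgrid[:480,:640]
    P=np.stack([(u-K[0,2])*d/K[0,0],(v-K[1,2])*d/K[1,1],d],-1)
    W=(P-V[:3,3])@V[:3,:3]
    W[d<=0]=np.nan
    return W
E
python3 - <<'E'
from h import *
a=cv2.imread("pics/scene0.png")[175:285,320:450];b=cv2.imread("pics/top0.png")[185:305,335:455]
cv2.imwrite("pics/c.png",np.hstack([cv2.resize(a,(390*500//330,500-0),interpolation=2)[:, :400*2][:,:390],cv2.resize(b,(400,500),interpolation=2)])) if 0 else cv2.imwrite("pics/c.png",np.hstack([cv2.resize(a,(400,338),interpolation=2),cv2.resize(b,(338,338),interpolation=2)]))
for n in("scene","top"):
    W=cloud(n,np.load(f"pics/{n}0.npy"));im=cv2.imread(f"pics/{n}0.png")
    x,y,z=np.moveaxis(W,-1,0)
    if n=="top":
        u,v=np.meshgrid(range(640),range(480))
        for nm,m in(("rack",(u>340)&(u<452)&(v>205)&(v<300)&(abs(z-.018)<.005)),("boxtop",(u>120)&(u<280)&(v>120)&(v<280)&(z>.195)),("box>.13",(u>120)&(u<280)&(v>120)&(v<280)&(z>.13))):
            p=W[m][:,:2].astype(np.float32);r_=cv2.minAreaRect(p);print(nm,len(p),r_,cv2.boxPoints(r_).round(4).tolist(),np.nanmedian(z[m]))
    m=(x>.2)&(x<.75)&(y<-.05)&(y>-.4)&(z>.085)&(z<.2)
    k,l,st,ce=cv2.connectedComponentsWithStats(m.astype(np.uint8))
    for i in range(1,k):
        if st[i,4]<15:continue
        p=W[l==i];print(n,st[i],p.min(0).round(3),p.max(0).round(3),cv2.minAreaRect(p[:,:2].astype(np.float32)),np.percentile(p[:,2],[95,99]).round(4))
E
```

```text
scene [376 192  15  42 471] [ 0.492 -0.209  0.085] [ 0.557 -0.169  0.163] ((0.5232663750648499, -0.19069820642471313), (0.012127253226935863, 0.07571370154619217), 59.88496017456055) [0.1606 0.1622]
scene [406 197  14  32 315] [ 0.461 -0.27   0.085] [ 0.518 -0.232  0.143] ((0.48912879824638367, -0.2540711462497711), (0.012511176988482475, 0.0658978596329689), 57.70463562011719) [0.1399 0.1423]
scene [347 198  12  41 379] [ 0.533 -0.15   0.085] [ 0.596 -0.109  0.158] ((0.5644963979721069, -0.13049644231796265), (0.010229423642158508, 0.07494885474443436), 59.11384963989258) [0.156  0.1575]
rack 2835 ((0.5475682616233826, -0.20190219581127167), (0.20034871995449066, 0.14204785227775574), 59.19666290283203) [[0.43529999256134033, -0.2515999972820282], [0.5572999715805054, -0.32429999113082886], [0.6599000096321106, -0.15219999849796295], [0.5378999710083008, -0.0794999971985817]] 0.019075163513182263
boxtop 6732 ((0.6364524364471436, 0.21967869997024536), (0.15277868509292603, 0.15211766958236694), 42.53245544433594) [[0.5286999940872192, 0.2240999937057495], [0.631600022315979, 0.11200
[... 316 characters left out ...]
53525], [0.7441999912261963, 0.21529999375343323], [0.6413000226020813, 0.32739999890327454]] 0.20860775848440763
top [361 211  24  35 192] [ 0.54  -0.149  0.086] [ 0.599 -0.112  0.161] ((0.5697069764137268, -0.1307515650987625), (0.007648616097867489, 0.06641142815351486), 59.35817337036133) [0.1593 0.1604]
top [391 231  27  36 320] [ 0.498 -0.211  0.086] [ 0.56  -0.17   0.166] ((0.5286818146705627, -0.19014471769332886), (0.008564204908907413, 0.06990235298871994), 59.24119567871094) [0.164  0.1651]
top [423 253  23  29 274] [ 0.468 -0.268  0.085] [ 0.519 -0.236  0.146] ((0.4934196472167969, -0.2525695562362671), (0.008376896381378174, 0.0580425001680851), 59.7630615234375) [0.1437 0.1458]
```

View pics/c.png

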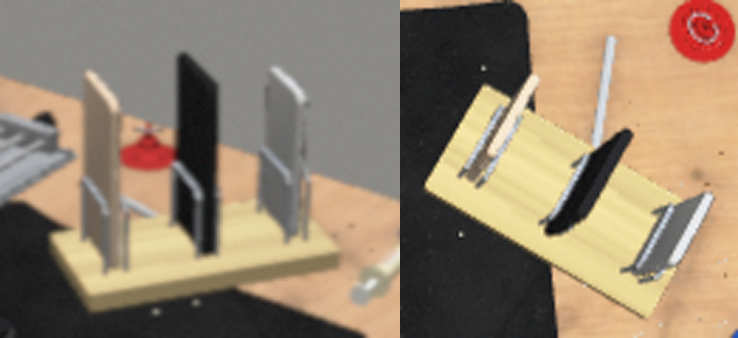

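```bash
python3 - <<'E'
from h import *
a=cv2.imread("pics/top0.png")[180:280,170:290];b=cv2.imread("pics/scene0.png")[200:310,200:300]
cv2.imwrite("pics/c2.png",np.hstack([cv2.resize(a,None,fx=4,fy=4,interpolation=2),cv2.resize(b,(300,400),interpolation=2)[:400]]))
for n in("top","scene"):
    W=cloud(n,np.load(f"pics/{n}0.npy"))
    x,y,z=np.moveaxis(W,-1,0)
    yaw=np.radians(42.53);bx=np.array([np.cos(yaw),np.sin(yaw)])
    m=(z>.155)&(z<.2)&(x>.45)&(x<.75)&(y>.03)&(y<.35)
    P=W[m]
    # RANSAC-ish plane: iterate
    s=P[:,:2]@bx; q=P
    for _ in range(6):
        c=np.median(q,0) if _==0 else q.mean(0);nrm=np.linalg.svd(q-q.mean(0),full_matrices=0)[2][2];nrm*=np.sign(nrm[2]);q=P[abs((P-q.mean(0))@nrm)<.0015+.004/(_+1)]
    print(n,len(q),nrm,np.degrees(np.arccos(nrm[2])),np.degrees(np.arctan2(-nrm[1],-nrm[0])))
    c=q.mean(0);bn=-nrm[:2]/np.hypot(*nrm[:2])
    print(" plane height .178 at s=",c[:2]@bn-(c[2]-.178)*nrm[2]/np.hypot(*nrm[:2]), "y:",np.percentile(q[:,:2]@[-bn[1],bn[0]],[1,50,99]),bn)
    d=(P-c)@nrm
    far=P[d<-.008]; print(" behind",len(far),far.mean(0) if len(far) else "")
    if len(far):print(far.min(0),far.max(0))
E
```

```text
top 2345 [-0.38748631 -0.35753141  0.84972093] 31.818671366631552 42.69755095462849
 plane height .178 at s= 0.5208399573394116 y: [-0.3447098  -0.27051449 -0.19464124] [0.73494358 0.67812826]
 behind 687 [0.57012182 0.1596665  0.16859214]
[0.53193219 0.11794603 0.15524692] [0.61201046 0.20019054 0.17798945]
scene 471 [-0.09154885 -0.04596213  0.99473931] 5.879625210306669 26.65895621377252
 plane height .178 at s= 0.638943198561491 y: [-0.18622392 -0.06037832  0.00344745] [0.89369303 0.44867892]
 behind 964 [0.57525071 0.23539642 0.16179475]
[0.48939272 0.07597653 0.1550224 ] [0.63928954 0.32519767 0.17776036]
```

View pics/c2.png

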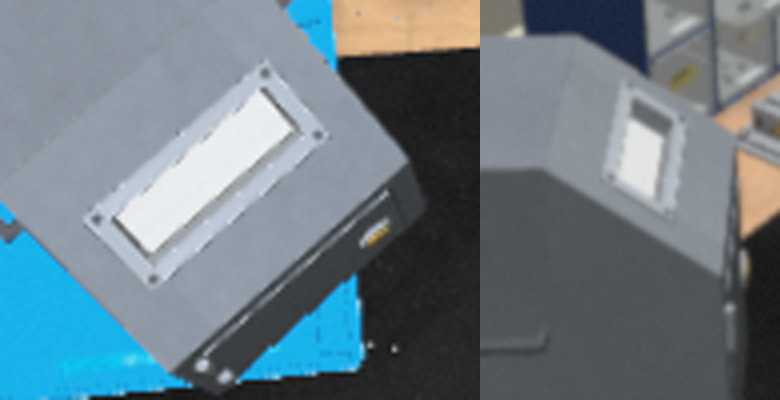

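```bash
python3 - <<'E'
from h import *
W=cloud("top",np.load("pics/top0.npy"))
n=np.array([-.3875,-.3575,.8497]);n/=np.linalg.norm(n)
bn=np.array([.7349,.6781]);p0=np.r_[bn*.5208+np.array([-.6781,.7349])*-.2705,.178]
c=camera_model("top");K=c["intrinsics"];V=np.array(c["view"]);o=-V[:3,:3].T@V[:3,3]
pts=[]
for u,v in[(265,60),(328,135),(152,288),(85,218)]:
    u=170+(u+.5)/4-.5;v=180+(v+.5)/4-.5
    d=V[:3,:3].T@np.array([(u-K[0,2])/K[0,0],(v-K[1,2])/K[1,1],1])
    pts.append(o+d*((p0+n*.002-o)@n)/(d@n))
pts=np.array(pts);print(pts,[np.linalg.norm(pts[i]-pts[i-1]) for i in range(4)]);print("bezel c",pts.mean(0),pts.mean(0)[:2]@[-.6781,.7349]);print("y centre of face",-.2697)
from scipy.spatial.transform import Rotation as R
s=get_state();print(R.from_quat(s["eef_rot"]).as_matrix().round(3))
# wanted pick frame
a=np.radians(59.3);Y=np.array([np.cos(a),np.sin(a),0]);Z=np.array([0,0,-1.]);X=np.cross(Y,Z)
T=R.from_matrix(np.c_[X,Y,Z]);print((R.from_quat(s["eef_rot"]).inv()*T).as_rotvec(), R.from_quat(s["eef_rot"]).inv().apply(np.array([.4934,-.2526,.26])-s["tool_pos"]))
E
```

```text
[[0.61894124 0.1293182  0.19388565]
 [0.58923138 0.10264973 0.16911626]
 [0.51671959 0.18220922 0.16952134]
 [0.54536085 0.20845768 0.19362669]] [np.float64(0.1080610786567788), np.float64(0.04698303887504752), np.float64(0.10764680562281884), np.float64(0.04572056952913636)]
bezel c [0.56756326 0.15565871 0.18153748] -0.2704710644794685
y centre of face -0.2697
[[ 0.964  0.267 -0.001]
 [ 0.267 -0.964  0.001]
 [-0.    -0.002 -1.   ]]
[-9.36856888e-04 -1.75374557e-03 -2.33590865e+00] [ 0.4082969  -0.2495016  -0.03395807]
```

```bash
cat > to.py <<'E'
# prints, in tool axes, how far to a target: python3 to.py x y z  yaw_of_tool_y pitch(deg)
import sys
from h import *
from scipy.spatial.transform import Rotation as R
x,y,z,yaw,t=map(float,sys.argv[1:6]);a=np.radians(yaw);t=np.radians(t)
b=np.array([np.cos(a),np.sin(a),0])
Z=np.sin(t)*b-np.cos(t)*np.array([0,0,1]);Y=np.cos(t)*b+np.sin(t)*np.array([0,0,1])
T=R.from_matrix(np.c_[np.cross(Y,Z),Y,Z])
s=get_state();Q=R.from_quat(s["eef_rot"])
print("t",round(s["clock"],2),"pos",s["tool_pos"].round(4),"q",s["q"].round(2),"open",round(s["opening"],3),"ff",round(s["finger_force"],1),"F",s["contact_force"].round(1))
d=np.array([x,y,z])-s["tool_pos"]
print("rot (tool)",(Q.inv()*T).as_rotvec().round(4),"shift now",Q.inv().apply(d).round(4),"shift after turn",T.inv().apply(d).round(4))
E
python3 -m inch '-0.32 0 0 -0.002 0 0 -0.123;-0.32 0 0 -0.002 0 0 -0.123;-0.32 0 0 -0.002 0 0 -0.123;-0.32 0 0 -0.002 0 0 -0.123;-0.32 0 0 -0.002 0 0 -0.123;-0.32 0 0 -0.002 0 0 -0.123;-0.32 0 0 -0.002 0 0 -0.123;-0.32 0 0 -0.002 0 0 -0.123;-0.32 0 0 -0.002 0 0 -0.123;-0.32 0 0 -0.002 0 0 -0.123;-0.32 0 0 -0.002 0 0 -0.123;-0.32 0 0 -0.002 0 0 -0.123;-0.32 0 0 -0.002 0 0 -0.123;-0.32 0 0 -0.002 0 0 -0.123;-0.32 0 0 -0.002 0 0 -0.123;-0.32 0 0 -0.002 0 0 -0.123;-0.32 0 0 -0.002 0 0 -0.123;-0.32 0 0 -0.002 0 0 -0.123;-0.32 0 0 -0.002 0 0 -0.123;-0.32 0 0 0 0 0 0'
python3 to.py .4934 -.2526 .26 59.3 0
```

```text
clock: 1.77
tool_pos: [0.1663, -0.6024, 0.2641]
eef_rot: [0.263, 0.965, 0.0, 0.0]
contact_force: [0.8, 0.2, 0.2]
opening: 0.338
finger_force: 0.0
t 1.77 pos [ 0.1663 -0.6024  0.2641] q [ 1.67  0.76 -0.85  1.5   0.6   1.16  1.74] open 0.338 ff 0.0 F [0.8 0.2 0.2]
rot (tool) [ 0.0007 -0.0001  0.0037] shift now [-0.1044  0.4674  0.0044] shift after turn [-0.1027  0.4678  0.0041]
```

```bash
python3 -m inch '-0.32 -0.0075 0.0334 0 0 0 0;-0.32 -0.0075 0.0334 0 0 0 0;-0.32 -0.0075 0.0334 0 0 0 0;-0.32 -0.0075 0.0334 0 0 0 0;-0.32 -0.0075 0.0334 0 0 0 0;-0.32 -0.0075 0.0334 0 0 0 0;-0.32 -0.0075 0.0334 0 0 0 0;-0.32 -0.0075 0.0334 0 0 0 0;-0.32 -0.0075 0.0334 0 0 0 0;-0.32 -0.0075 0.0334 0 0 0 0;-0.32 -0.0075 0.0334 0 0 0 0;-0.32 -0.0075 0.0334 0 0 0 0;-0.32 -0.0075 0.0334 0 0 0 0;-0.32 -0.0075 0.0334 0 0 0 0;-0.32 0 0 0 0 0 0;-0.32 0 0 0 0 0 0'
python3 to.py .4934 -.2526 .19 59.3 0
```

```text
clock: 3.1
tool_pos: [0.4965, -0.2513, 0.2644]
eef_rot: [0.263, 0.965, 0.0, 0.0]
contact_force: [0.5, -0.8, -0.9]
opening: 0.342
finger_force: 0.0
t 3.1 pos [ 0.4965 -0.2513  0.2644] q [ 0.86  0.66 -0.83  1.71  0.55  1.03  0.88] open 0.342 ff 0.0 F [ 0.5 -0.8 -0.9]
rot (tool) [0.0009 0.0001 0.0027] shift now [ 0.002  -0.0028  0.0744] shift after turn [ 0.002  -0.0027  0.0744]
```

```bash
python3 -m inch '-0.32 0.002 -0.0028 0.02 0 0 0;-0.32 0 0 0.03 0 0 0;-0.32 0 0 0.03 0 0 0;-0.32 0 0 0.019 0 0 0;-0.32 0 0 0 0 0 0;-0.32 0 0 0 0 0 0'
python3 - <<'E'
from h import *
a,_=snapshot("scene");b,_=snapshot("top")
cv2.imwrite("pics/c3.png",np.hstack([cv2.resize(a[130:290,310:470],(400,400),interpolation=2),cv2.resize(b[170:330,340:500],(400,400),interpolation=2)])[:,:,::-1])
E
python3 to.py .4934 -.2526 .121 59.3 0
```

```text
clock: 3.6
tool_pos: [0.4907, -0.2561, 0.1648]
eef_rot: [0.266, 0.964, -0.0, -0.001]
contact_force: [0.8, 0.1, 0.3]
opening: 0.343
finger_force: 0.0
t 3.7 pos [ 0.4926 -0.2558  0.1667] q [ 0.82  0.77 -0.74  1.82  0.69  0.82  0.77] open 0.339 ff 0.0 F [0.9 0.2 0.5]
rot (tool) [ 0.0001  0.002  -0.0011] shift now [0.0011 0.0032 0.0457] shift after turn [0.001  0.0032 0.0457]
```

View pics/c3.png

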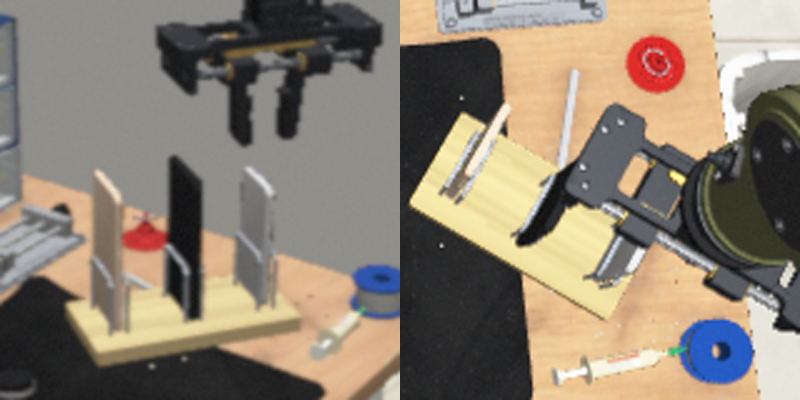

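```bash
python3 -m inch '-0.32 0.001 0.002 0.01 0 0 0;-0.32 0 0 0.01 0 0 0;-0.32 0 0 0.01 0 0 0;-0.32 0 0 0.007 0 0 0;-0.32 0 0 0.006 0 0 0;-0.32 0 0 0 0 0 0;-1 0 0 0 0 0 0;-1 0 0 0 0 0 0;-1 0 0 0 0 0 0;-1 0 0 0 0 0 0;-1 0 0 0 0 0 0' 25
python3 to.py .4934 -.2526 .121 59.3 0
```

```text
clock: 4.62
tool_pos: [0.4925, -0.2529, 0.1228]
eef_rot: [0.264, 0.964, -0.0, 0.0]
contact_force: [0.3, 0.1, 1.8]
opening: 0.088
finger_force: 25.0
t 4.62 pos [ 0.4925 -0.2529  0.1228] q [ 0.78  0.83 -0.68  1.86  0.76  0.74  0.7 ] open 0.088 ff 25.0 F [0.3 0.1 1.8]
rot (tool) [-0.0001  0.0009  0.0009] shift now [-0.0006  0.0007  0.0018] shift after turn [-0.0006  0.0007  0.0018]
```

```bash
python3 -m inch '-1 0 0 -0.008 0 0 0;-1 0 0 -0.015 0 0 0;-1 0 0 -0.02 0 0 0;-1 0 0 -0.02 0 0 0;-1 0 0 -0.02 0 0 0;-1 0 0 -0.02 0 0 0;-1 0 0 -0.02 0 0 0;-1 0 0 -0.02 0 0 0;-1 0 0 -0.02 0 0 0;-1 0 0 -0.015 0 0 0;-1 0 0 -0.008 0 0 0;-1 0 0 0 0 0 0' 25
python3 - <<'E'
# TCP target 25 mm before entry: player tip ahead of TCP = 141-122=19 above TCP -> 123-19=104 ahead
import numpy as np
yaw=np.radians(42.6);b=np.r_[np.cos(yaw),np.sin(yaw),0];k=np.r_[0,0,1.]
t=np.radians(32);sz=-np.sin(t)*b+np.cos(t)*k;sx=np.cos(t)*b+np.sin(t)*k
slot=np.array([.567,.155,.1785])
for o in(.025,):print(slot+sx*-.005+sz*(.104+o))
E
python3 to.py .5089 .1040 .2862 42.6 32
```

```text
clock: 5.62
tool_pos: [0.4931, -0.2527, 0.3104]
eef_rot: [0.264, 0.964, -0.0, 0.002]
contact_force: [-0.2, 0.6, -1.0]
opening: 0.087
finger_force: 25.0
[0.51355948 0.10585892 0.28524861]
t 5.62 pos [ 0.4931 -0.2527  0.3104] q [ 0.89  0.6  -0.86  1.65  0.5   1.12  0.93] open 0.087 ff 25.0 F [-0.2  0.6 -1. ]
rot (tool) [-0.5535 -0.0785  0.2857] shift now [0.1683 0.3149 0.0238] shift after turn [0.2519 0.2018 0.1546]
```

```bash
python3 -m inch '-1 0.008 0.015 -0.002 0 0 0;-1 0.0142 0.0251 -0.003 0 0 0;-1 0.0142 0.0251 0 0 0 0;-1 0.0142 0.0251 0 0 0 0;-1 0.0142 0.0251 0 0 0 0;-1 0.0142 0.0251 0 0 0 0;-1 0.0142 0.0251 0 0 0 0;-1 0.0142 0.0251 0 0 0 0;-1 0.0142 0.0251 0 0 0 0;-1 0.0142 0.0251 0 0 0 0;-1 0.0142 0.0251 0 0 0 0;-1 0.0142 0.0251 0 0 0 0;-1 0.007 0.01 0 0 0 0;-1 0 0 0 -0.07 -0.01 0.036;-1 0 0 0 -0.0925 -0.013 0.0476;-1 0 0 0 -0.0925 -0.013 0.0476;-1 0 0 0 -0.0925 -0.013 0.0476;-1 0 0 0 -0.0925 -0.013 0.0476;-1 0 0 0 -0.0925 -0.013 0.0476;-1 0 0 0 -0.022 -0.003 0.012' 25
python3 -m inch '-1 0 0 0 0 0 0;-1 0 0 0 0 0 0'
python3 to.py .5136 .1059 .2852 42.6 32
python3 - <<'E'
from h import *
a,_=snapshot("scene");b,_=snapshot("top")
cv2.imwrite("pics/c4.png",np.hstack([cv2.resize(a[110:310,150:350],(400,400),interpolation=2),cv2.resize(b[130:310,150:330],(400,400),interpolation=2)])[:,:,::-1])
E
```

```text
clock: 7.28
tool_pos: [0.4943, 0.0907, 0.3103]
eef_rot: [0.389, 0.88, 0.252, 0.107]
contact_force: [-1.1, 0.0, -0.8]
opening: 0.088
finger_force: 25.0
clock: 7.45
tool_pos: [0.4978, 0.0931, 0.3127]
eef_rot: [0.387, 0.88, 0.252, 0.108]
contact_force: [0.2, -0.5, -1.0]
opening: 0.088
finger_force: 25.0
t 7.45 pos [0.4978 0.0931 0.3127] q [ 0.64  0.43 -0.97  2.2   0.34  0.21  0.23] open 0.088 ff 25.0 F [ 0.2 -0.5 -1. ]
rot (tool) [-0.0026 -0.0041 -0.0025] shift now [-0.0014  0.0027  0.034 ] shift after turn [-0.0013  0.0027  0.0341]
```

View pics/c4.png

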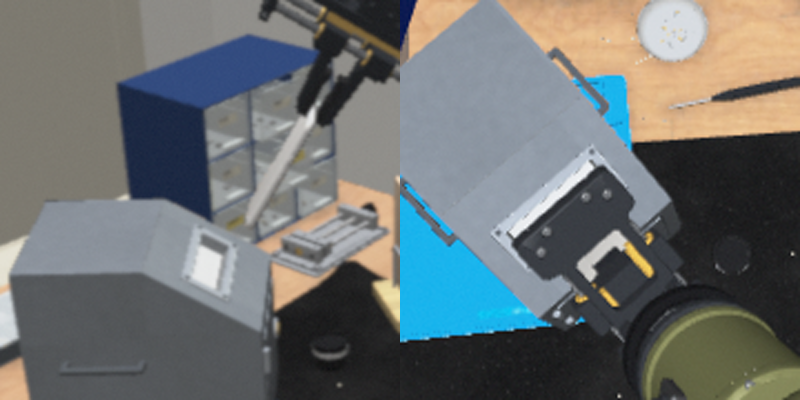

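```bash
cat > pl.py <<'E'
from h import *
yaw=np.radians(42.6);b=np.r_[np.cos(yaw),np.sin(yaw),0];k=np.r_[0,0,1.];t=np.radians(32)
S=np.c_[np.cos(t)*b+np.sin(t)*k,[-b[1],b[0],0],-np.sin(t)*b+np.cos(t)*k];o=np.array([.567,.155,.1785])
_,d=snapshot("scene");W=(cloud("scene",d)-o)@S
m=(abs(W[...,0])<.06)&(abs(W[...,1])<.06)&(W[...,2]>.008)&(W[...,2]<.125)
k,l,st,_=cv2.connectedComponentsWithStats(m.astype(np.uint8))
i=1+st[1:,4].argmax();p=W[l==i]
print(st[i])
for a in np.arange(0.01,.13,.01):
    q=p[(p[:,2]>a)&(p[:,2]<a+.01)]
    if len(q)>4:print(round(a,3),len(q),np.percentile(q[:,0],[2,25,50,75,98]).round(4),np.percentile(q[:,1],[2,50,98]).round(4))
print("tip",np.percentile(p[:,2],[0,2,5]))
E
python3 pl.py
```

```text
[271 185  20  39 277]
0.06 34 [-0.0115 -0.0072 -0.006  -0.0056 -0.0051] [-0.0218  0.0191  0.031 ]
0.07 41 [-0.012  -0.0087 -0.006  -0.0054 -0.0045] [-0.0256  0.0257  0.0328]
0.08 44 [-0.0119 -0.0083 -0.0056 -0.0052 -0.0047] [-0.0216  0.0256  0.0316]
0.09 42 [-0.0116 -0.0083 -0.0058 -0.0051 -0.0046] [-0.0176  0.0272  0.0322]
0.1 47 [-0.0117 -0.0076 -0.0052 -0.0048 -0.0043] [-0.0236  0.0237  0.0331]
0.11 44 [-0.0115 -0.0077 -0.0052 -0.0047 -0.004 ] [-0.0249  0.0225  0.032 ]
0.12 25 [-0.011  -0.0087 -0.0048 -0.0047 -0.0041] [-0.0179  0.0269  0.0315]
tip [0.06104225 0.06386855 0.06586155]
```

```bash
python3 -m inch '-1 0 0.003 0.015 0 0 0;-1 0 0 0.015 0 0 0;-1 0 0 0.015 0 0 0;-1 0 0 0.01 0 0 0;-1 0 0 0.008 0 0 0;-1 0 0 0.008 0 0 0;-1 0 0 0.006 0 0 0;-1 0 0 0 0 0 0'
python3 to.py .5136 .1059 .2852 42.6 32
python3 -m inch '-1 0 0 0.006 0 0 0;-1 0 0 0.006 0 0 0;-1 0 0 0.006 0 0 0;-1 0 0 0.006 0 0 0;-1 0 0 0 0 0 0;-1 0 0 0 0 0 0'
python3 to.py .5136 .1059 .2852 42.6 32
```

```text
clock: 8.27
tool_pos: [0.5296, 0.1217, 0.256]
eef_rot: [0.385, 0.881, 0.252, 0.107]
contact_force: [-1.4, 0.4, 0.3]
opening: 0.089
finger_force: 25.0
t 8.27 pos [0.5296 0.1217 0.256 ] q [ 0.35  0.52 -0.69  2.21  0.87  0.05 -0.3 ] open 0.089 ff 25.0 F [-1.4  0.4  0.3]
rot (tool) [-0.0045 -0.0069  0.0011] shift now [-0.0005 -0.0037 -0.0367] shift after turn [-0.0007 -0.0036 -0.0367]
clock: 8.77
tool_pos: [0.5358, 0.1255, 0.2426]
eef_rot: [0.387, 0.881, 0.25, 0.107]
contact_force: [-0.6, -1.0, 1.5]
opening: 0.086
finger_force: 25.3
t 8.77 pos [0.5358 0.1255 0.2426] q [ 0.32  0.55 -0.67  2.21  1.56  0.05 -1.  ] open 0.086 ff 25.3 F [-0.6 -1.   1.5]
rot (tool) [-0.008  -0.0057 -0.0013] shift now [ 0.0008 -0.0029 -0.0518] shift after turn [ 0.0005 -0.0025 -0.0518]
```

```bash
python3 -m inch '-1 0 0 0.005 0 0 0;-1 0 0 0.005 0 0 0;-1 0 0 0.005 0 0 0;-1 0 0 0.005 0 0 0;-1 0 0 0 0 0 0'
python3 to.py .5136 .1059 .2852 42.6 32
python3 -m inch '-1 0 0 0.005 0 0 0;-1 0 0 0.005 0 0 0;-1 0 0 0.005 0 0 0;-1 0 0 0.005 0 0 0;-1 0 0 0 0 0 0;-1 0 0 0 0 0 0'
python3 to.py .5136 .1059 .2852 42.6 32
```

```text
clock: 9.18
tool_pos: [0.5428, 0.1323, 0.2245]
eef_rot: [0.388, 0.881, 0.25, 0.105]
contact_force: [1.3, 1.1, -6.2]
opening: 0.087
finger_force: 25.2
t 9.18 pos [0.5428 0.1323 0.2245] q [ 0.4   0.64 -0.85  2.21  1.72  0.2  -1.15] open 0.087 ff 25.2 F [ 1.3  1.1 -6.2]
rot (tool) [-0.0099 -0.007  -0.0035] shift now [ 0.0009 -0.0019 -0.0723] shift after turn [ 0.0004 -0.0012 -0.0723]
clock: 9.68
tool_pos: [0.5504, 0.1397, 0.2073]
eef_rot: [0.387, 0.881, 0.25, 0.105]
contact_force: [2.0, 0.9, -7.4]
opening: 0.086
finger_force: 25.3
t 9.68 pos [0.5504 0.1397 0.2073] q [ 0.41  0.71 -0.91  2.2   1.81  0.28 -1.23] open 0.086 ff 25.3 F [ 2.   0.9 -7.4]
rot (tool) [-0.0095 -0.0071 -0.0029] shift now [ 0.0007 -0.002  -0.0925] shift after turn [ 0.     -0.0011 -0.0925]
```

```bash
python3 - <<'E'
from h import *
a,_=snapshot("scene");b,_=snapshot("top")
cv2.imwrite("pics/c5.png",np.hstack([cv2.resize(a[160:310,170:320],(400,400),interpolation=2),cv2.resize(b[130:310,150:330],(400,400),interpolation=2)])[:,:,::-1])
print(get_state()["contact_force"],get_state()["joint_torque"].round(2))
E
python3 pl.py
```

```text
[ 0.73061008 -0.09008268 -7.16173561] [ 1.100e-01 -4.336e+01 -1.048e+01 -1.113e+01  8.200e-01 -1.230e+00
 -4.000e-02]
[257 184  47  63 845]
0.01 34 [-0.0111 -0.008  -0.005  -0.0042 -0.0033] [-0.0227  0.0257  0.0313]
0.02 36 [-0.0103 -0.0063 -0.0041 -0.0037 -0.0031] [-0.0264  0.0243  0.0315]
0.03 37 [-0.0099 -0.0065 -0.0039 -0.003  -0.0023] [-0.0232  0.0253  0.0302]
0.04 33 [-0.011  -0.0068 -0.0033 -0.0022  0.0001] [-0.0049  0.0258  0.0311]
0.05 124 [-0.0212 -0.0106 -0.0052  0.0011  0.0118] [-0.0128  0.0093  0.0269]
0.06 91 [-0.0227 -0.0154 -0.0092  0.0056  0.0136] [-0.009   0.0083  0.0127]
0.07 94 [-0.0233 -0.0156 -0.0094  0.0071  0.0141] [-0.0093  0.0092  0.0132]
0.08 94 [-0.0247 -0.0169 -0.0049  0.0084  0.0154] [-0.0044  0.009   0.0132]
0.09 117 [-0.025  -0.0162 -0.0084  0.009   0.0163] [-0.0084  0.0084  0.0127]
0.1 65 [-0.0264 -0.0198 -0.0161  0.0114  0.0171] [-0.0071  0.0094  0.0132]
0.11 27 [-0.0343 -0.0168 -0.0161  0.0173  0.0292] [-0.0052  0.0303  0.0344]
0.12 83 [-0.0376 -0.0254  0.0084  0.0207  0.0313] [0.0235 0.033  0.0366]
tip [0.00812738 0.01245668 0.01955589]
```

View pics/c5.png

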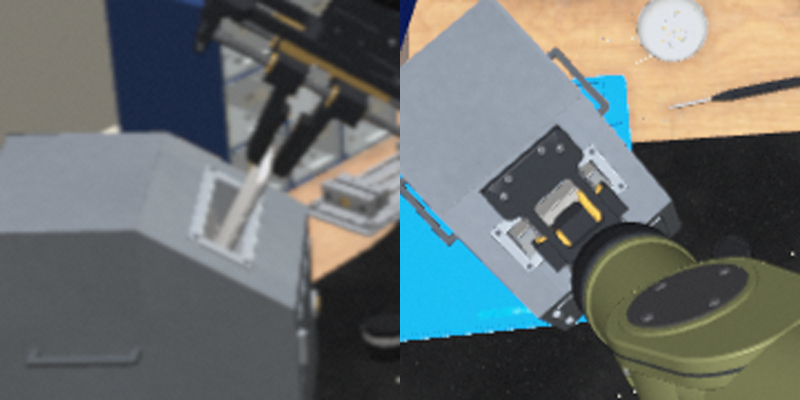

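```bash
python3 - <<'E'
from h import *
c=camera_model("scene");K=c["intrinsics"];V=np.array(c["view"])
def pr(p):
    q=K@(V[:3,:3]@p+V[:3,3]);return q[:2]/q[2]
from scipy.spatial.transform import Rotation as R
for nm,p,q,o,f in(("c3",[.492,-.256,.1655],[.266,.964,0,0],(310,130),2.5),("c4",[.4978,.0931,.3127],[.387,.88,.252,.108],(150,110),2),("c5",[.5504,.1397,.2073],[.387,.881,.25,.105],(170,160),400/150)):
    r_=R.from_quat(q)
    for l in(("tip",.011),("grasp",-.008),("ptip",.104),("rear",-.019),("palm",-.053)):
        print(nm,l[0],((pr(np.array(p)+r_.apply([0,0,l[1]]))-o)*f).round(0))
E
python3 to.py .5136 .1059 .2852 42.6 32
```

```text
c3 tip [256. 160.]
c3 grasp [257. 141.]
c3 ptip [252. 252.]
c3 rear [258. 130.]
c3 palm [260.  94.]
c4 tip [294. 136.]
c4 grasp [304. 119.]
c4 ptip [244. 216.]
c4 rear [310. 109.]
c4 palm [330.  77.]
c5 tip [245. 189.]
c5 grasp [257. 168.]
c5 ptip [185. 288.]
c5 rear [265. 155.]
c5 palm [288. 117.]
t 9.83 pos [0.5505 0.1397 0.2079] q [ 0.41  0.71 -0.91  2.2   1.81  0.28 -1.23] open 0.088 ff 25.3 F [ 0.6  0.7 -7.1]
rot (tool) [-0.0089 -0.0065 -0.0024] shift now [ 0.0007 -0.0023 -0.0921] shift after turn [ 0.0001 -0.0014 -0.0921]
```

```bash
python3 -c "
from plant import r;print(r.nose_length)"; python3 -m inch '-1 0 0 0.005 0 0 0;-1 0 0 0.005 0 0 0;-1 0 0 0.005 0 0 0;-1 0 0 0.005 0 0 0;-1 0 0 0 0 0 0'
python3 to.py .5136 .1059 .2852 42.6 32
```

```text
0.011
clock: 10.25
tool_pos: [0.5586, 0.1475, 0.1905]
eef_rot: [0.387, 0.881, 0.25, 0.106]
contact_force: [-1.8, -1.9, -1.4]
opening: 0.087
finger_force: 25.6
t 10.25 pos [0.5586 0.1475 0.1905] q [ 0.4   0.77 -0.94  2.19  1.88  0.34 -1.28] open 0.087 ff 25.6 F [-1.8 -1.9 -1.4]
rot (tool) [-0.008  -0.0071 -0.0026] shift now [ 0.0007 -0.0027 -0.1127] shift after turn [-1.000e-04 -1.800e-03 -1.127e-01]
```

```bash
python3 -m inch '-0.5 0 0 0 0 0 0;-0.5 0 0 0 0 0 0;-0.5 0 0 0 0 0 0;-0.5 0 0 0 0 0 0;-0.5 0 0 -0.01 0 0 0;-0.5 0 0 -0.01 0 0 0;-0.5 0 0 -0.01 0 0 0;-0.5 0 0 -0.01 0 0 0;-0.5 0 0 -0.01 0 0 0;-0.5 0 0 -0.01 0 0 0;-0.5 0 0 -0.01 0 0 0;-0.5 0 0 0 0 0 0'
python3 to.py .5136 .1059 .2852 42.6 32;python3 pl.py; python3 - <<'E'
from h import *
a,_=snapshot("scene");b,_=snapshot("top")
cv2.imwrite("pics/c6.png",np.hstack([cv2.resize(a[160:310,170:320],(400,400),interpolation=2),cv2.resize(b[130:310,150:330],(400,400),interpolation=2)])[:,:,::-1])
E
```

```text
clock: 11.25
tool_pos: [0.5336, 0.123, 0.2502]
eef_rot: [0.387, 0.881, 0.251, 0.108]
contact_force: [0.1, 1.1, 0.1]
opening: 0.251
finger_force: 0.0
t 11.25 pos [0.5336 0.123  0.2502] q [ 0.38  0.54 -0.75  2.21  1.34  0.09 -0.78] open 0.251 ff 0.0 F [0.1 1.1 0.1]
rot (tool) [-0.0059 -0.0034 -0.0014] shift now [ 0.0011 -0.004  -0.0435] shift after turn [ 0.0009 -0.0038 -0.0436]
[259 223  12  26 160]
0.01 41 [-0.0157 -0.0123 -0.0096 -0.0093 -0.0088] [-0.0233  0.0211  0.0314]
0.02 40 [-0.016  -0.0123 -0.0098 -0.0091 -0.0087] [-0.024   0.0254  0.0314]
0.03 68 [-0.0162 -0.0139 -0.0116 -0.0098 -0.0087] [-0.0198  0.0098  0.0279]
tip [0.00854576 0.0090209  0.00945844]
```

View pics/c6.png

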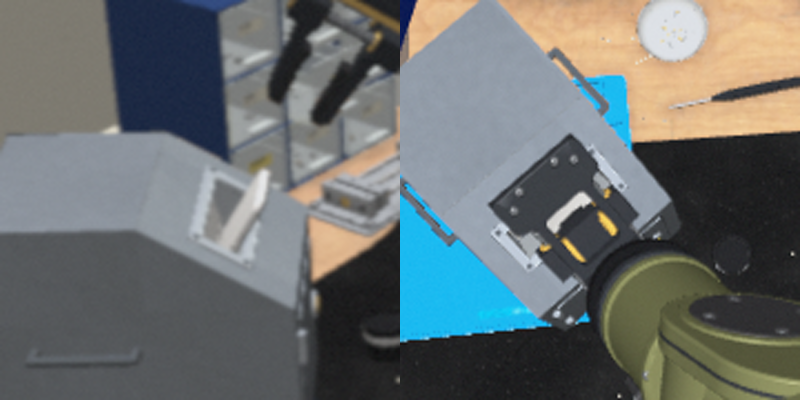

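```bash
cat > to2.py <<'E'
from h import *
from scipy.spatial.transform import Rotation as R
yaw=np.radians(42.6);b=np.r_[np.cos(yaw),np.sin(yaw),0];k=np.r_[0,0,1.];t=np.radians(32)
S=np.c_[np.cos(t)*b+np.sin(t)*k,[-b[1],b[0],0],-np.sin(t)*b+np.cos(t)*k];o=np.array([.567,.155,.1785])
s=get_state();Q=R.from_quat(s["eef_rot"])
T=R.from_matrix(np.c_[-S[:,0],S[:,1],-S[:,2]])
print("t",round(s["clock"],2),"TCP in slot",(S.T@(s["tool_pos"]-o)).round(4),"q",s["q"].round(2),"open",round(s["opening"],3),"F slot",(S.T@s["contact_force"]).round(1))
print("rot tool",(Q.inv()*T).as_rotvec().round(3),"tool axes in slot",(S.T@Q.as_matrix()).round(2).tolist())
E
python3 -m inch '-1 0 0 0 0 0 -0.121;-1 0 0 0 0 0 -0.121;-1 0 0 0 0 0 -0.121;-1 0 0 0 0 0 -0.121;-1 0 0 0 0 0 -0.121;-1 0 0 0 0 0 -0.121;-1 0 0 0 0 0 -0.121;-1 0 0 0 0 0 -0.121;-1 0 0 0 0 0 -0.121;-1 0 0 0 0 0 -0.121;-1 0 0 0 0 0 -0.121;-1 0 0 0 0 0 -0.121;-1 0 0 0 0 0 -0.121;-1 0 0 0 0 0 0' 10
python3 to2.py
```

```text
clock: 12.57
tool_pos: [0.5333, 0.1232, 0.2481]
eef_rot: [-0.352, 0.896, 0.101, 0.253]
contact_force: [-0.3, -0.2, -0.2]
opening: 0.009
finger_force: 0.0
t 12.57 TCP in slot [-0.0024 -0.0006  0.0835] q [ 0.5   0.62 -0.97  2.21  1.44  0.24  0.71] open 0.009 F slot [-0.4  0.   0. ]
rot tool [ 0.007 -0.007  0.003] tool axes in slot [[-1.0, -0.0, -0.01], [-0.0, 1.0, 0.01], [0.01, 0.01, -1.0]]
```

```bash
python3 -m inch '-1 0.0026 0.002 0.01 0 0 0;-1 0 0 0.01 0 0 0;-1 0 0 0.005 0 0 0;-1 0 0 0.005 0 0 0;-1 0 0 0.005 0 0 0;-1 0 0 0.005 0 0 0;-1 0 0 0.005 0 0 0;-1 0 0 0.005 0 0 0;-1 0 0 0 0 0 0'
python3 to2.py;python3 pl.py|tail -14
```

```text
clock: 13.32
tool_pos: [0.5492, 0.1411, 0.2036]
eef_rot: [-0.35, 0.896, 0.102, 0.252]
contact_force: [-0.8, 0.2, -0.1]
opening: 0.007
finger_force: 0.0
t 13.32 TCP in slot [-0.0058  0.0018  0.0332] q [ 0.45  0.75 -1.    2.21  1.79  0.36  0.37] open 0.007 F slot [-0.5  0.7  0.2]
rot tool [ 0.007 -0.008 -0.001] tool axes in slot [[-1.0, 0.0, -0.01], [0.0, 1.0, 0.01], [0.01, 0.01, -1.0]]
[259 210  23  38 349]
0.01 40 [-0.0159 -0.0118 -0.0095 -0.0092 -0.0085] [-0.0267  0.0201  0.0304]
0.02 45 [-0.0156 -0.0126 -0.0096 -0.0092 -0.0085] [-0.0223  0.021   0.0305]
0.03 54 [-0.0161 -0.0142 -0.0118 -0.0098 -0.0086] [-0.0116  0.0112  0.0275]
0.04 17 [-0.0172 -0.0107 -0.0054  0.0018  0.003 ] [-0.0096  0.0105  0.0157]
0.05 62 [-0.0172 -0.0109 -0.0049  0.0009  0.0033] [-0.0092  0.0153  0.0185]
0.06 61 [-0.0175 -0.0116 -0.0044  0.0014  0.0032] [-0.0093  0.0165  0.0198]
0.07 57 [-0.017  -0.0115 -0.0064 -0.0015  0.0036] [0.0101 0.0178 0.0205]
0.08 5 [-0.0158 -0.0141 -0.01   -0.0056  0.0018] [0.0191 0.0207 0.0226]
tip [0.00888289 0.00986682 0.01186409]
```

```bash
python3 -m inch '-1 -0.0025 0 0.003 0 0 0;-1 0 0 0.004 0 0 0;-1 0 0 0.004 0 0 0;-1 0 0 0.004 0 0 0;-1 0 0 0.004 0 0 0;-1 0 0 0 0 0 0'
python3 to2.py;python3 pl.py|tail -14
```

```text
clock: 13.87
tool_pos: [0.5581, 0.1494, 0.189]
eef_rot: [-0.35, 0.896, 0.102, 0.252]
contact_force: [0.6, 0.0, -0.3]
opening: 0.006
finger_force: 0.0
t 13.87 TCP in slot [-0.0031  0.0019  0.0144] q [ 0.43  0.8  -1.01  2.2   1.84  0.4   0.33] open 0.006 F slot [ 0.2 -0.4 -0.5]
rot tool [ 0.006 -0.008 -0.   ] tool axes in slot [[-1.0, 0.0, -0.01], [-0.0, 1.0, 0.01], [0.01, 0.01, -1.0]]
[258 218  17  30 265]
0.01 33 [-0.0167 -0.0126 -0.0098 -0.0091 -0.0086] [-0.0105  0.0254  0.0336]
0.02 49 [-0.0162 -0.0137 -0.0108 -0.0092  0.0046] [-0.0077  0.0202  0.0309]
0.03 58 [-0.0145 -0.0092 -0.0019  0.0039  0.006 ] [-0.0081  0.0152  0.0174]
0.04 61 [-0.0146 -0.0085 -0.0029  0.0032  0.0061] [-0.0065  0.0161  0.0188]
0.05 53 [-0.014  -0.0087 -0.0036  0.0015  0.006 ] [0.0127 0.0179 0.0219]
tip [0.00858119 0.00917806 0.01096017]
```

```bash
python3 -m inch '-1 0 0 0.004 0 0 0;-1 0 0 0.004 0 0 0;-1 0 0 0.004 0 0 0;-1 0 0 0.004 0 0 0;-1 0 0 0.004 0 0 0;-1 0 0 0.004 0 0 0;-1 0 0 0 0 0 0'
python3 to2.py;python3 pl.py|tail -14
python3 - <<'E'
from h import *
a,_=snapshot("scene")
cv2.imwrite("pics/c7.png",cv2.resize(a[130:310,150:330],(540,540),interpolation=2)[:,:,::-1])
E
```

```text
clock: 14.5
tool_pos: [0.5672, 0.1579, 0.1684]
eef_rot: [-0.35, 0.896, 0.102, 0.252]
contact_force: [1.1, -0.4, -0.1]
opening: 0.004
finger_force: 0.0
t 14.5 TCP in slot [-0.0036  0.002  -0.0097] q [ 0.41  0.86 -1.03  2.18  1.9   0.46  0.29] open 0.004 F slot [ 0.5 -1.1 -0.4]
rot tool [ 0.006 -0.008 -0.   ] tool axes in slot [[-1.0, 0.0, -0.01], [0.0, 1.0, 0.01], [0.01, 0.01, -1.0]]
[257 177  42  40 758]
0.07 33 [0.0238 0.0261 0.0283 0.0292 0.0295] [-0.0239  0.0277  0.0365]
0.08 92 [-0.0178  0.0176  0.0243  0.028   0.0295] [-0.0574 -0.0059  0.034 ]
0.09 130 [-0.0374 -0.011   0.0166  0.0234  0.029 ] [-0.0276  0.0135  0.0315]
0.1 182 [-0.0234 -0.0126  0.0015  0.0179  0.0189] [-0.0541  0.0232  0.0503]
0.11 247 [-0.0268 -0.0178 -0.0012  0.0142  0.0181] [-0.0322  0.0154  0.0576]
0.12 74 [-0.0262 -0.0134 -0.0004  0.0126  0.0169] [-0.0332  0.0123  0.0212]
tip [0.07163666 0.07559472 0.0815036 ]
```

View pics/c7.png

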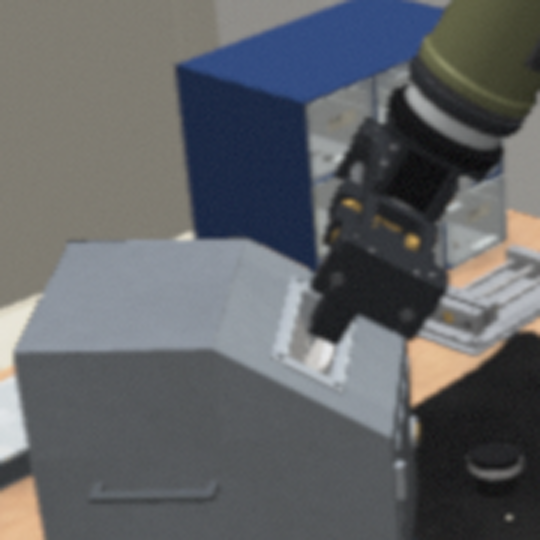

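```bash
python3 -m inch '-1 0 0 0.004 0 0 0;-1 0 0 0.004 0 0 0;-1 0 0 0.004 0 0 0;-1 0 0 0.004 0 0 0;-1 0 0 0 0 0 0'
python3 to2.py
python3 -m inch '-1 0 0 0.004 0 0 0;-1 0 0 0.004 0 0 0;-1 0 0 0.003 0 0 0;-1 0 0 0.003 0 0 0;-1 0 0 0 0 0 0'
python3 to2.py
```

```text
clock: 15.02
tool_pos: [0.5734, 0.1637, 0.1548]
eef_rot: [-0.35, 0.896, 0.102, 0.252]
contact_force: [0.0, 0.2, -0.2]
opening: 0.009
finger_force: 0.0
t 15.02 TCP in slot [-0.0036  0.0021 -0.0257] q [ 0.4   0.9  -1.03  2.17  1.93  0.49  0.27] open 0.009 F slot [ 0.   0.2 -0.3]
rot tool [ 0.006 -0.008 -0.   ] tool axes in slot [[-1.0, 0.0, -0.01], [0.0, 1.0, 0.01], [0.01, 0.01, -1.0]]
clock: 15.43
tool_pos: [0.5778, 0.168, 0.1426]
eef_rot: [-0.35, 0.897, 0.101, 0.251]
contact_force: [-2.5, -1.9, 0.4]
opening: 0.006
finger_force: 3.2
t 15.43 TCP in slot [-0.0049  0.0022 -0.0393] q [ 0.38  0.93 -1.03  2.17  1.96  0.51  0.25] open 0.006 F slot [-2.4  0.3  2. ]
rot tool [ 0.006 -0.01  -0.   ] tool axes in slot [[-1.0, 0.0, -0.01], [0.0, 1.0, 0.01], [0.01, 0.01, -1.0]]
```

```bash
python3 -m inch '-1 0 0 0.003 0 0 0;-1 0 0 0.002 0 0 0;-1 0 0 0 0 0 0;-1 0 0 0 0 0 0'
python3 to2.py
python3 -m inch '-1 0 0 -0.005 0 0 0;-1 0 0 -0.01 0 0 0;-1 0 0 -0.015 0 0 0;-1 0 0 -0.015 0 0 0;-1 0 0 -0.015 0 0 0;-1 0 0 -0.015 0 0 0;-1 0 0 -0.02 0 0 0;-1 0 0 -0.02 0 0 0;-1 0 0 -0.02 0 0 0;-1 0 0 0 0 0 0;-1 0 0 0 0 0 0'
python3 to2.py
python3 - <<'E'
from h import *
a,d=snapshot("scene");b,_=snapshot("top")
cv2.imwrite("pics/c8.png",np.hstack([cv2.resize(a[180:300,190:310],(400,400),interpolation=2),cv2.resize(b[170:330,300:460],(400,400),interpolation=2)])[:,:,::-1])
exec(open("pl.py").read().split("_,d")[0])
W=(cloud("scene",d)-o)@S
m=(abs(W[...,0])<.012)&(abs(W[...,1])<.04)&(abs(W[...,2])<.06)
for x0 in np.arange(-.012,.012,.004):
    q=W[m&(W[...,0]>=x0)&(W[...,0]<x0+.004)];print(x0.round(3),len(q),np.percentile(q[:,2],[10,50,90]).round(4) if len(q) else "")
E
```

```text
clock: 15.77
tool_pos: [0.5798, 0.1697, 0.1386]
eef_rot: [-0.35, 0.897, 0.101, 0.251]
contact_force: [-3.7, -3.0, -0.8]
opening: 0.004
finger_force: 2.2
t 15.77 TCP in slot [-0.0048  0.0021 -0.0441] q [ 0.38  0.94 -1.03  2.16  1.97  0.52  0.25] open 0.004 F slot [-4.4  0.3  1.9]
rot tool [ 0.006 -0.01  -0.   ] tool axes in slot [[-1.0, 0.0, -0.01], [0.0, 1.0, 0.01], [0.01, 0.01, -1.0]]
clock: 16.68
tool_pos: [0.5312, 0.1234, 0.2526]
eef_rot: [-0.351, 0.896, 0.1, 0.253]
contact_force: [0.1, 0.7, 0.1]
opening: 0.002
finger_force: 0.0
t 16.68 TCP in slot [-0.0013  0.0009  0.0881] q [ 0.47  0.58 -0.91  2.21  1.4   0.19  0.74] open 0.002 F slot [ 0.5  0.5 -0.2]
rot tool [ 0.003 -0.006  0.002] tool axes in slot [[-1.0, -0.0, -0.01], [-0.0, 1.0, 0.0], [0.01, 0.0, -1.0]]
-0.012 31 [-0.0116 -0.0107 -0.0092]
-0.008 36 [-0.0117 -0.0104 -0.0087]
-0.004 30 [-0.0115 -0.0104 -0.0095]
0.0 36 [-0.0115 -0.0103 -0.0092]
0.004 30 [-0.0115 -0.0105 -0.0095]
0.008 11 [-0.0106 -0.0097 -0.0091]
```

View pics/c8.png

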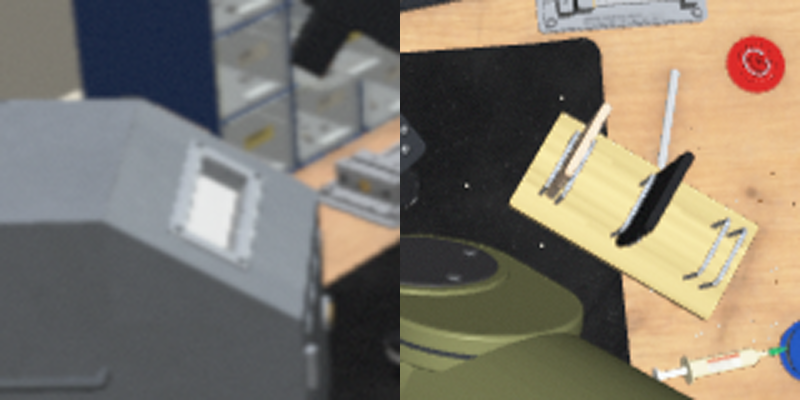

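The picture shows the flap flat in the mouth (crop 215,205), about 10.5 mm behind the face, with the player gone. Both phones are still standing in the rack (crop 580,150 and 655,200). I'll let it settle, then hand the job in.

```bash
python3 -m inch '-1 0 0 -0.01 0 0 0;-1 0 0 -0.01 0 0 0;-1 0 0 0 0 0 0;-1 0 0 0 0 0 0;-1 0 0 0 0 0 0;-1 0 0 0 0 0 0;-1 0 0 0 0 0 0;-1 0 0 0 0 0 0;-1 0 0 0 0 0 0;-1 0 0 0 0 0 0'; python3 -c "
from plant import r;print(r.finish_job())"
```

```text
clock: 17.62
tool_pos: [0.5225, 0.116, 0.2675]
eef_rot: [-0.351, 0.896, 0.101, 0.251]
contact_force: [0.5, 0.1, 0.4]
opening: 0.004
finger_force: 0.0
the job is handed in; nothing more can be done
None
```

I posted the player through the flap into the scrap box and handed the job in at about 17.6 s; the last pictures showed the flap shut and both phones still standing in the rack, but handing in returned no verdict.

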